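# Set up the drip tray and hang the ear defenders on the drying rail

### The arm

A 7-joint arm with a two-finger parallel gripper is mounted at the origin on a cart in front of the work surface, level with it; the furniture and walls round the work are solid. World frame = base frame: x ahead of the robot, y to its left, z up, the work surface at z = 0. Lengths are in m, angles in rad, forces in N, time in s.
With the tool pointing down it reaches from about 0.4 to 0.85 m from the base axis. Payload 10.4 kg.
Tool frame: the origin (TCP) lies midway between the tips of the shut fingers; the grasp point (between the pads) lies 19 mm behind it (arm.pinch_z is the distance from the TCP to the grasp point, in m); z points along the fingers, x is the direction in which the jaws open and shut, and the axes are right-handed (so a half turn about z gives the same grasp; the last joint's range is limited). The gripper opens to 87 mm and grips with 3 to 60 N. Pads are 19 mm wide; open, the fingers measure 117 mm over their backs; the gripper's body (75 mm by 190 mm) begins 51 mm behind the grasp point.
Start: joints at [-1.128, 0.332, -0.065, 1.46, 0.022, 1.35, -0.088], TCP at [0.281, 0.558, 0.223] pointing down, gripper open.
Joint ranges: [-2.6, 2.6], [-0.5, 2.12], [-1.47, 1.34], [0.16, 2.42], [-1.27, 4.41], [0.06, 2.06], [-2.6, 2.6]. Speed limits (rad/s): [2.22, 2.22, 2.79, 2.79, 3.14, 3.14, 3.14].

### API

Orientations are given as a rotation vector (axis times angle).
In Python, from cell import arm, eyes gives the robot as it stands.
- The arm moves only by the shell command python3 -m creep 'ROWS' [OPENING] [FORCE]. ROWS is a JSON object of lists of equal length, an entry for each row: "travel": the shift along the tool's x, y, z in cm, a list of three; "spin": the turn about the tool's z in rad. A call has 1 to 12 rows; each row shifts and turns the pose as measured when the row begins, along the tool's axes as they then stand; what a row does not reach is not made up. A row lasts 1/8 s, in which the tool goes at most 62.5 mm and 10.7 degrees, less where a joint would pass 70% of its speed; a pose out of reach is approached as far as the arm can. A call with a gripper value outside its range is refused whole. OPENING is the closure, from -1 (fully open) to 1 (shut), set as the call begins (- or left out, the last holds). The fingers move at their own pace and stop on an object; FORCE is the grip in N (left out, the last holds). Time passes only in rows, so rows that do not move let the fingers close. It gives the time, the measured TCP pose, the force and the opening at its end, in the units of the state.
- arm.sense(): the state, without advancing time (a new reading comes with each control period).
- eyes.get_image(name): name is "side" or "top"; returns (picture, depth): 420x560x3 uint8, red, green, blue; 420x560 float32, m along the optical axis (not along the pixel's ray), 0 where there is no reading.
- eyes.calibration(name): a dict with "intrinsics" (3x3 intrinsics, pixels), "view" (4x4, takes a point from world to camera coordinates). Camera axes: x right, y down, z forward; pixel columns grow to the right and rows downward; lengths in m; the calibration is good to about 2 mm. A picture is of the moment at which its call begins. calibration takes no time and is no camera call.
- arm.sign_off(): hands the job in, once; it reports no verdict.
The state is a dict: "time": time; "joint_pos": joint angles; "qd": joint speeds; "tau": joint torques, N m; "tool_pos": TCP position; "eef_rot": TCP orientation; "wrist_force": force on the tool from outside, world axes, zero at the start; "ft_torque": the same for the moment, N m; "width": finger opening in m.
Only numpy, scipy, OpenCV 4.12 (cv2) and the standard library are available. Lean on these libraries where they do the work, as an engineer would, in place of code of your own. Each camera call takes 0.05 s, during which the arm holds its last target.

### The job

Two freshly washed ear defenders lie in the sloping white cradles. First fold both hinged long sides of the drip tray under the drying rail fully upright, then hang both ear defenders over the rail side by side, headband crown on the bar and one cup hanging down on each side, not touching one another. Leave the tray sides up, let the ear defenders hang still, and do not disturb the vial, the beaker or the bottle.

Things in the scene. Friction and masses are not known exactly. Their poses are not given: they have to be found in the camera images.
- station: Fixed white drip tray (base 222 x 170 x 6 mm) under a round steel rail. Origin on the worktop under its centre; x along the rail, y to the left panel, z up. Fixed end walls (56 mm high) at x = -107 and 107 mm; posts 18 mm thick at x = -117 and 117 mm carry the rail; nothing rises above 175 mm.
- rail_mid (a point): Mid-point of the rail's axis, 162 mm above the worktop; x axis along the rail. The rail is a round bar 16 mm thick (its top at 170 mm), with 208 mm free between the elbow balls (25 mm across) on the posts.
- panel_left_rim (a point): Middle of the outer rim (8 mm round bead) of the left folding side, 47 mm from its hinge; it moves with the panel.
- panel_right_rim (a point): Middle of the outer rim (8 mm round bead) of the right folding side, 47 mm from its hinge; it moves with the panel.
- panel_left_hinge (a point): Middle of the left side's hinge line, parallel to the rail, 85 mm to the station's +y side and 10 mm above the worktop.
- panel_right_hinge (a point): Middle of the right side's hinge line, parallel to the rail, 85 mm to the station's -y side and 10 mm above the worktop.
- panel_left (a joint): Angle of the left folding side, a white plate 202 mm long (along the rail), 51 mm high, 4 mm thick: 0 = flat outward, 1.571 = upright (its stop). Stiff hinge (0.05 N m), stays where left; starts partly raised. Push it from outside, moving up and inward with its rim.
- panel_right (a joint): The same for the right folding side: 0 = lying flat outward, 1.571 = upright (stop).
- muff_a: Grey ear defenders, 180 g, an arch 122 mm high (z), 151 wide (y), 60 deep (x); in cradle_a, z leaning 0.6 rad toward its -x side. Origin midway between the cups at their flat undersides; z to the crown, x across the band. Cups 60 x 27 x 64 mm, 88 mm apart inside; steel band 20 mm wide. Grip the crown pad: 30 mm wide (x), 40 long (y), z = 106 to 122 mm, with the gripper leaning along -z.
- muff_b: The second, identical pair of ear defenders, starting in cradle_b in the same way.
- muff_a_crown (a point): Centre of the underside of muff_a's crown pad (z = 106 mm in its frame), the face that rests on the rail.
- muff_b_crown (a point): Centre of the underside of muff_b's crown pad (z = 106 mm in its frame), the face that rests on the rail.
- cradle_a: Fixed white sloping cradle, 110 x 178 mm base, about 65 mm high, the one nearer the robot. Origin at the centre of its underside. Its rest plate, on the -x side, reaches 57 mm along the ear defenders' z; cheeks 24 mm high stand beyond each cup. Lift the ear defenders out along their own z.
- cradle_b: The second, identical cradle, farther from the robot.
- vial: Bystander: brown vial, 44 x 44 x 76 mm, origin under its centre.
- beaker: Bystander: clear plastic beaker with a handle, 73 x 98 x 94 mm, origin under it.
- bottle: Bystander: sample bottle, 52 x 53 x 177 mm, origin under its centre.
Mind the look-alikes: they are no part of the job. What is shaped like the muff_a but turquoise is not meant.

How it is judged:
By the outcome, as a careful person would: the job done as asked, in the order asked, and still so for the second after the job is handed in, with the robot touching nothing.
It also fails if it takes over 72 s, if anything falls off the work surface, if the arm or the gripper's body presses on something with over 40 N, if the wrist force passes 120 N, or if a joint passes its speed limit or range.

## Working session

There is one attempt and no reset: what is moved stays moved. The work goes in short steps, Python scripts to look and compute and a shell command to move; the robot and the scene stay as the last step left them, time stands still between calls to the robot, and variables do not carry over. Pictures are saved under pics/ and viewed, and the job is handed in when it is done.

```bash
ls; mkdir -p pics; python3 - <<'E'
from cell import arm, eyes
import cv2,numpy as np
print(arm.sense(), arm.pinch_z)
for n in("side","top"):
    im,d=eyes.get_image(n); cv2.imwrite(f"pics/{n}0.png",im[:,:,::-1]); np.savez(f"pics/{n}0.npz",im=im,d=d)
    c=eyes.calibration(n); print(n,np.round(c["intrinsics"],2).tolist(),np.round(c["view"],4).tolist())
E
```

```text
pics
{'time': 0.0, 'joint_pos': array([-1.12758975,  0.3328523 , -0.06469427,  1.46090033,  0.02161208,
        1.34987819, -0.08849594]), 'qd': array([-0.00027239,  0.000857  , -0.0003461 , -0.00093932,  0.00058671,
       -0.00116573,  0.00020479]), 'tau': array([-5.54921171e-04, -6.23250389e+01,  2.45233392e-02, -3.89905787e+01,
       -6.12738566e-02,  3.97011079e-02,  1.24910630e-04]), 'tool_pos': array([0.28056323, 0.55808459, 0.22178571]), 'eef_rot': array([ 2.67350920e+00,  1.64837336e+00, -1.73056447e-03]), 'wrist_force': array([-0.5505496 ,  0.05358094, -0.81944499]), 'ft_torque': array([-0.02220387,  0.0307562 ,  0.06171879]), 'width': 0.08683132711742006} 0.0187
side [[447.55, 0.0, 285.93], [0.0, 447.55, 209.95], [0.0, 0.0, 1.0]] [[-0.9986, -0.0502, -0.016, 0.5305], [-0.0201, 0.6445, -0.7643, 0.036], [0.0486, -0.7629, -0.6447, 1.6833], [0.0, 0.0, 0.0, 1.0]]
top [[499.27, 0.0, 273.23], [0.0, 499.27, 210.59], [0.0, 0.0, 1.0]] [[-0.0005, -0.9999, 0.0158, 0.0829], [-0.9885, -0.0019, -0.1511, 0.5171], [0.1511, -0.0157, -0.9884, 1.6915], [0.0, 0.0, 0.0, 1.0]]
```

View pics/top0.png

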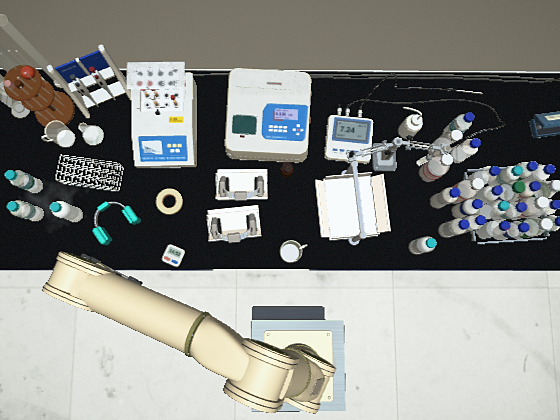

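View pics/side0.png

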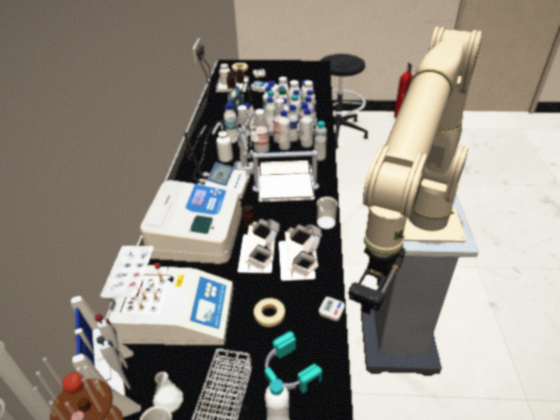

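```bash
python3 - <<'E'
import cv2,numpy as np
a=cv2.imread("pics/top0.png"); b=cv2.imread("pics/side0.png")
cv2.imwrite("pics/topz0.png",cv2.resize(a[155:270,195:400],None,fx=3.9,fy=3.9,interpolation=cv2.INTER_CUBIC))
cv2.imwrite("pics/sidez0.png",cv2.resize(b[140:285,225:350],None,fx=4,fy=4,interpolation=cv2.INTER_CUBIC))
E
```

```text
(no output)
```

View pics/topz0.png

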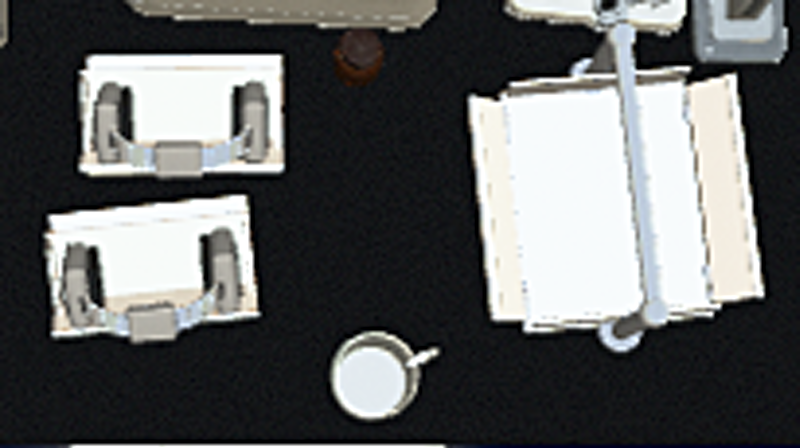

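View pics/sidez0.png

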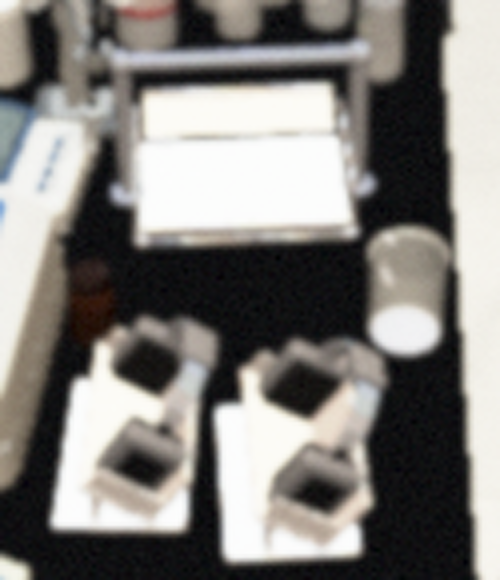

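```bash
cat > h.py <<'E'
import numpy as np
from cell import eyes
def cloud(n,im=None,d=None):
    if d is None:
        z=np.load(f"pics/{n}0.npz"); im,d=z['im'],z['d']
    c=eyes.calibration(n);K=np.array(c["intrinsics"]);V=np.array(c["view"])
    v,u=np.mgrid[0:420,0:560]
    P=np.stack([(u-K[0,2])/K[0,0]*d,(v-K[1,2])/K[1,1]*d,d],-1)
    return (P-V[:3,3])@V[:3,:3],im,d
E
python3 - <<'E'
from h import *
W,im,d=cloud("top")
r=W[155:270,195:400]; 
m=lambda P,lo,hi:(P[...,2]>lo)&(P[...,2]<hi)
# table level
print("table z",np.percentile(r[...,2],[5,20,50]))
import cv2
# z map
z=np.clip((W[155:270,195:400,2])/0.2*255,0,255).astype(np.uint8)
cv2.imwrite("pics/z0.png",cv2.resize(cv2.applyColorMap(z,cv2.COLORMAP_JET),None,fx=3.9,fy=3.9,interpolation=cv2.INTER_NEAREST))
R=W[160:250,320:385].reshape(-1,3); R=R[(R[:,2]>.155)&(R[:,2]<.185)]
print(len(R),R.mean(0),R.min(0),R.max(0))
import scipy.linalg as L
c=R-R.mean(0);print(np.linalg.svd(c)[2][0])
E
```

```text
table z [-0.00726188 -0.00285988  0.00234539]
425 [ 0.53638997 -0.18845592  0.16783404] [ 0.40909226 -0.21147721  0.15588912] [ 0.66294151 -0.15756291  0.18484699]
[-0.9951639  -0.09811213 -0.00477774]
```

View pics/z0.png

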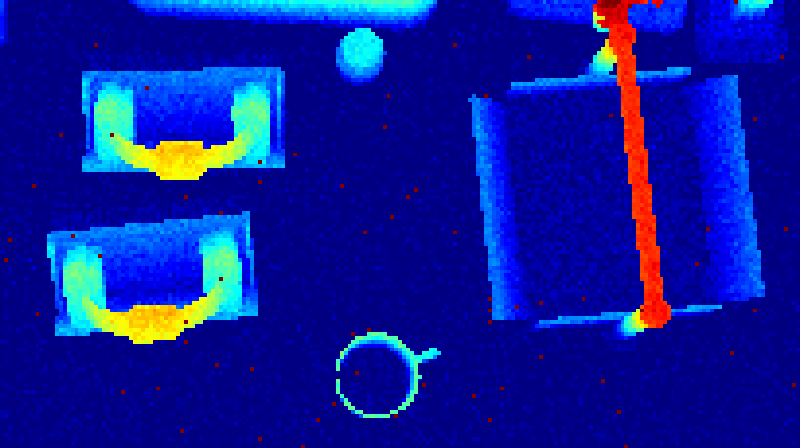

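```bash
python3 - <<'E'
from h import *
import cv2
W,im,d=cloud("top")
K=np.array(eyes.calibration("top")["intrinsics"]);V=np.array(eyes.calibration("top")["view"])
def px(u,v,z): # crop3.9 pixel -> plane z
    u=u/3.9+195-.37;v=v/3.9+155-.37
    r=V[:3,:3].T@np.array([(u-K[0,2])/K[0,0],(v-K[1,2])/K[1,1],1]);c=-V[:3,:3].T@V[:3,3]
    return np.round(c+r*(z-c[2])/r[2],4)
print("rail ends tops", px(653,312,.175),px(624,32,.175))
print("cam",-V[:3,:3].T@V[:3,3])
# muffs: pad pixels grey region
for nm,(u0,v0,u1,v1) in dict(a=(132,306,176,340),b=(157,141,202,177)).items():
    U0,V0,U1,V1=[int(round(x)) for x in (u0/3.9+195,v0/3.9+155,u1/3.9+195,v1/3.9+155)]
    P=W[V0+1:V1-1,U0+1:U1-1].reshape(-1,3)
    print(nm,np.median(P,0),P[:,2].min(),P[:,2].max())
    print([px(*q,.11) for q in ((u0,v0),(u1,v0),(u0,v1),(u1,v1))])
# panels
for nm,q in dict(L=((470,98),(493,320)),R=((735,75),(762,297))).items():
    for u,v in q:
        U,Vv=int(u/3.9+195),int(v/3.9+155)
        print(nm,px(u,v,.03),np.round(np.median(W[Vv-2:Vv+3,U-2:U+3].reshape(-1,3),0),3))
E
```

```text
rail ends tops [ 0.4195 -0.1966  0.175 ] [ 0.6534 -0.1788  0.175 ]
cam [0.25566514 0.11037188 1.7486586 ]
a [0.41568228 0.21182764 0.13487703] 0.11918439912782816 0.14626163043660606
[array([0.4309, 0.2318, 0.11  ]), array([0.4309, 0.1947, 0.11  ]), array([0.4021, 0.2315, 0.11  ]), array([0.4021, 0.1944, 0.11  ])]
b [0.55423446 0.1923221  0.13259347] 0.12202058890497741 0.1443277881228782
[array([0.5727, 0.2123, 0.11  ]), array([0.5728, 0.1738, 0.11  ]), array([0.5415, 0.212 , 0.11  ]), array([0.5416, 0.1736, 0.11  ])]
L [ 0.6284 -0.0645  0.03  ] [ 0.63  -0.066  0.001]
L [ 0.4273 -0.0823  0.03  ] [ 0.428 -0.083  0.002]
R [ 0.6504 -0.3053  0.03  ] [ 0.654 -0.311  0.001]
R [ 0.4481 -0.3226  0.03  ] [ 0.45  -0.33   0.001]
```

```bash
python3 - <<'E'
from h import *
import cv2
W,im,d=cloud("top"); W2,im2,d2=cloud("side")
K=3
H=np.zeros((180,250))
for w,dd,s in((W,d,0),(W2,d2,1)):
    P=w[dd>0]
    i=((0.85-P[:,0])/.003).astype(int);j=((0.32-P[:,1])/.003).astype(int)
    ok=(i>=0)&(i<180)&(j>=0)&(j<250)&(P[:,2]<.6)&(P[:,2]>0)
    np.maximum.at(H,(i[ok],j[ok]),P[ok,2])
H=cv2.medianBlur((np.clip(H/.3,0,1)*255).astype(np.uint8),3)
o=cv2.resize(cv2.applyColorMap(H,cv2.COLORMAP_JET),None,fx=3.2,fy=3.2,interpolation=cv2.INTER_NEAREST)
for x in np.arange(.35,.85,.1): cv2.putText(o,f"x{x:.2f}",(0,int((.85-x)/.003*3.2)),0,.4,(255,255,255))
for y in np.arange(-.4,.31,.1):cv2.putText(o,f"y{y:.1f}",(int((.32-y)/.003*3.2),570),0,.4,(255,255,255))
cv2.imwrite("pics/occ.png",o)
E
```

```text
(no output)
```

View pics/occ.png

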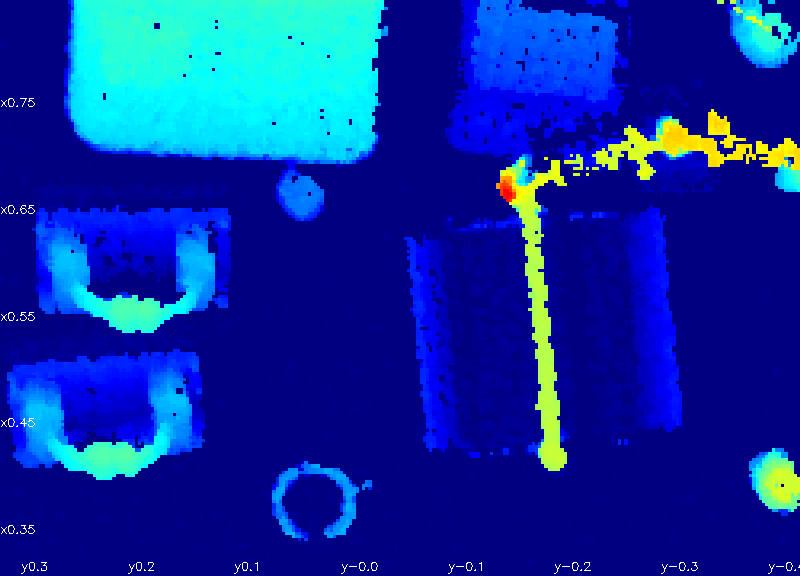

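```bash
cat >> h.py <<'E'
from scipy.spatial.transform import Rotation as Rn
from cell import arm
C=np.array([.536,-.188]); YAW=.088
def st(x,y,z): # station mm -> world
    c,s=np.cos(YAW),np.sin(YAW); return np.array([C[0]+(c*x-s*y)/1e3,C[1]+(s*x+c*y)/1e3,z/1e3])
def plan(p=None,ang=None,final=None):
    s=arm.sense();R=Rn.from_rotvec(s['eef_rot']).as_matrix()
    a=np.arctan2(R[1,0],R[0,0])
    print("t",round(s['time'],3),"tcp",np.round(s['tool_pos'],4),"ang",round(a,3),"tilt",np.round(R[:2,2],3),"F",np.round(s['wrist_force'],1),"w",round(s['width'],4))
    if p is not None:
        v=R.T@(np.array(p)-s['tool_pos'])*100;print("travel cm",np.round(v,2),"rows",round(np.linalg.norm(v)/6.25,1))
    if ang is not None:
        print("spin",round((-(ang-a)+np.pi)%(2*np.pi)-np.pi,3))
E
python3 -c "
from h import *
plan(st(0,150,250),YAW)"
python3 -m creep '{"travel":[[0,0,-0.5],[0,0,-0.5],[0,0,-0.5],[0,0,-0.5],[0,0,-0.5],[0,0,-0.5]],"spin":[0.17,0.17,0.17,0.17,0.17,0.17]}' 1
python3 -c "
from h import *
plan(st(0,150,250),YAW)"
```

```text
t 0.1 tcp [0.2806 0.5581 0.2219] ang 1.105 tilt [-0.    -0.001] F [ 0.7 -0.2 -0.2] w 0.0868
travel cm [-42.44  48.44  -2.76] rows 10.3
spin 1.017
time: 0.85
tool_pos: [0.28, 0.5566, 0.2491]
eef_rot: [3.133, 0.083, -0.005]
wrist_force: [-0.2, 0.5, 0.3]
width: 0.0352
t 0.85 tcp [0.28   0.5566 0.2491] ang 0.053 tilt [-0.003 -0.007] F [-0.2  0.5  0.3] w 0.0352
travel cm [21.09 60.72  0.26] rows 10.3
spin -0.035
```

```bash

python3 -m creep '{"travel":[[1.8,5.1,0],[1.8,5.1,0],[1.8,5.1,0],[1.8,5.1,0],[1.8,5.1,0],[1.8,5.1,0],[1.8,5.1,0],[1.8,5.1,0],[1.8,5.1,0],[1.8,5.1,0],[1.8,5.1,0],[0,0,0]],"spin":[-0.03,0,0,0,0,0,0,0,0,0,0,0]}' 1
python3 -c "
from h import *
plan(st(0,150,250),YAW)"
```

```text
time: 2.35
tool_pos: [0.5257, -0.0058, 0.2491]
eef_rot: [3.129, 0.128, -0.011]
wrist_force: [0.2, 0.2, -0.4]
width: 0.0005
t 2.35 tcp [ 0.5257 -0.0058  0.2491] ang 0.082 tilt [-0.007 -0.01 ] F [ 0.2  0.2 -0.4] w 0.0005
travel cm [-0.55  3.24 -0.05] rows 0.5
spin -0.006
```

```bash

python3 -m creep '{"travel":[[-0.5,3,4],[0,0,6],[0,0,6],[0,0,5],[0,0,1.5],[0,0,0]],"spin":[0,0,0,0,0,0]}' 1
python3 -c "
from h import *
plan(st(0,145,18),YAW)"
```

```text
time: 3.1
tool_pos: [0.5222, -0.0355, 0.0193]
eef_rot: [3.131, 0.133, -0.008]
wrist_force: [0.2, -0.3, 0.1]
width: 0.0006
t 3.1 tcp [ 0.5222 -0.0355  0.0193] ang 0.085 tilt [-0.005 -0.008] F [ 0.2 -0.3  0.1] w 0.0006
travel cm [0.04 0.81 0.14] rows 0.1
spin -0.003
```

```bash

python3 -m creep '{"travel":[[0,1,0],[0,1,0],[0,1,0],[0,1,0],[0,0.5,0]],"spin":[0,0,0,0,0]}' 1
python3 -c "
from h import *
plan(st(0,98.5,18),YAW)"
python3 -m creep '{"travel":[[0,0.5,0],[0,0.3,0],[0,0.2,0]],"spin":[0,0,0]}' 1
python3 -c "
from h import *
plan(st(0,98.5,18),YAW)
import cv2
for n in ('top','side'):
    im,d=eyes.get_image(n);np.savez(f'pics/{n}1.npz',im=im,d=d)
    c=im[155:270,300:400] if n=='top' else im[140:225,225:350]
    cv2.imwrite(f'pics/{n}1.png',cv2.resize(c[:,:,::-1],None,fx=5,fy=5,interpolation=cv2.INTER_CUBIC))
"
```

```text
time: 3.72
tool_pos: [0.5304, -0.0821, 0.0253]
eef_rot: [3.134, 0.135, 0.006]
wrist_force: [-0.6, 1.3, 1.0]
width: 0.0001
t 3.725 tcp [ 0.5304 -0.0821  0.0253] ang 0.086 tilt [ 0.004 -0.005] F [-0.6  1.3  1. ] w 0.0001
travel cm [-0.38  0.75  0.74] rows 0.2
spin -0.002
time: 4.1
tool_pos: [0.5311, -0.0902, 0.0252]
eef_rot: [3.137, 0.137, 0.004]
wrist_force: [-3.5, 11.9, 7.0]
width: 0.0001
t 4.1 tcp [ 0.5311 -0.0902  0.0252] ang 0.087 tilt [ 0.002 -0.002] F [-3.5 11.9  7. ] w 0.0001
travel cm [-0.37 -0.06  0.72] rows 0.1
spin -0.001
```

View pics/side1.png

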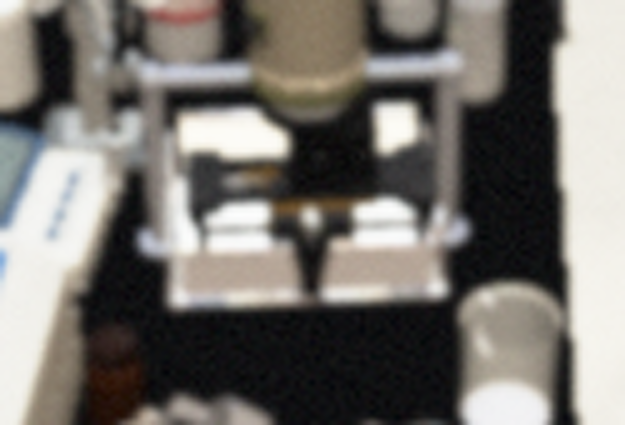

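View pics/top1.png

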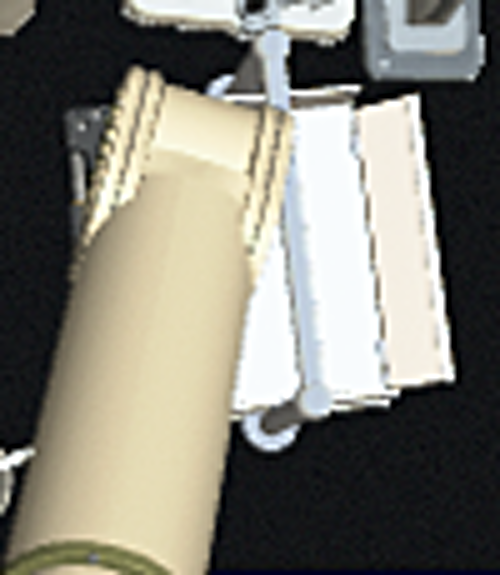

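```bash

python3 -m creep '{"travel":[[0,-2,0],[0,-1,-2],[0,0,-6],[0,0,-6],[0,0,-6],[0,0,-4],[0,0,0]],"spin":[0,0,0,0,0,0,0]}' 1
python3 -c "
from h import *
plan(st(0,-160,260),YAW)"
```

```text
time: 5.08
tool_pos: [0.5264, -0.0604, 0.2708]
eef_rot: [3.133, 0.136, -0.003]
wrist_force: [-0.6, 0.6, -0.6]
width: 0.0004
t 5.075 tcp [ 0.5264 -0.0604  0.2708] ang 0.087 tilt [-0.002 -0.005] F [-0.6  0.6 -0.6] w 0.0004
travel cm [-0.13 28.79  1.23] rows 4.6
spin -0.001
```

```bash

python3 -m creep '{"travel":[[0,5.5,0],[0,5.5,0],[0,5.5,0],[0,5.5,0],[0,5.5,0],[0,1.5,0],[0,0,0]],"spin":[0,0,0,0,0,0,0]}' 1
python3 -c "
from h import *
plan(st(0,-160,14),YAW)
import cv2
for n in ('top','side'):
    im,d=eyes.get_image(n)
    c=im[140:280,300:500] if n=='top' else im[60:225,205:350]
    cv2.imwrite(f'pics/{n}2.png',cv2.resize(c[:,:,::-1],None,fx=3.5,fy=3.5,interpolation=cv2.INTER_CUBIC))
"
```

```text
time: 5.95
tool_pos: [0.5504, -0.3564, 0.2627]
eef_rot: [3.135, 0.143, -0.021]
wrist_force: [-0.2, 0.0, -0.1]
width: 0.0006
t 5.95 tcp [ 0.5504 -0.3564  0.2627] ang 0.091 tilt [-0.013 -0.004] F [-0.2  0.  -0.1] w 0.0006
travel cm [ 0.38 -0.98 24.87] rows 4.0
spin 0.003
```

View pics/side2.png

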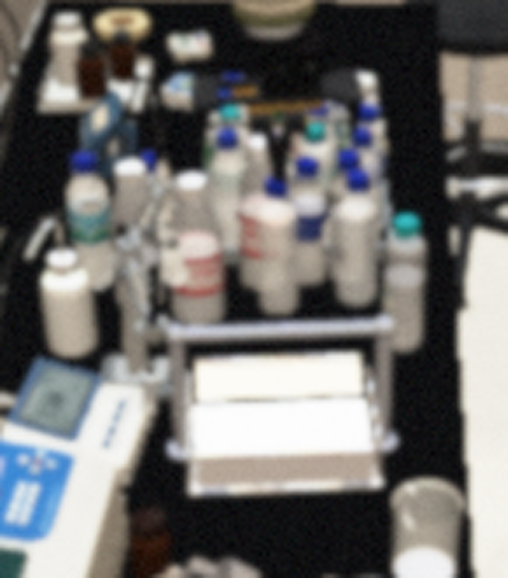

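View pics/top2.png

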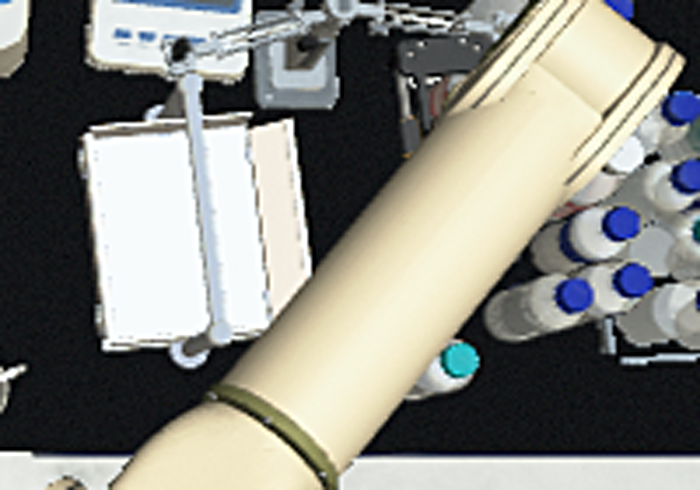

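```bash

python3 -m creep '{"travel":[[-1.6,-1.3,2],[0,0,6],[0,0,6],[0,0,6],[0,0,4],[0,0,0.5],[0,0,0]],"spin":[0,0,0,0,0,0,0]}' 1
python3 -c "
from h import *
plan(st(-20,-98.5,14),YAW)"
```

```text
time: 6.92
tool_pos: [0.5383, -0.3294, 0.0158]
eef_rot: [-3.136, -0.175, 0.004]
wrist_force: [0.4, 0.0, 0.4]
width: 0.0004
t 6.925 tcp [ 0.5383 -0.3294  0.0158] ang 0.112 tilt [-0.002  0.   ] F [0.4 0.  0.4] w 0.0004
travel cm [-0.89 -4.28  0.18] rows 0.7
spin 0.024
```

```bash

python3 -m creep '{"travel":[[0,-0.8,0.1],[0,-0.8,0.1],[0,-0.8,0.2],[0,-0.8,0.2],[0,-0.6,0.2]],"spin":[0,0,0,0,0]}' 1
python3 -c "
from h import *
plan(st(-20,-98.5,14),YAW)"
```

```text
time: 7.55
tool_pos: [0.5388, -0.295, 0.0168]
eef_rot: [3.127, 0.172, 0.018]
wrist_force: [0.0, -1.3, 1.3]
width: 0.0003
t 7.55 tcp [ 0.5388 -0.295   0.0168] ang 0.11 tilt [ 0.012 -0.009] F [ 0.  -1.3  1.3] w 0.0003
travel cm [-1.32 -0.87  0.26] rows 0.3
spin 0.022
```

```bash

python3 -m creep '{"travel":[[0,-0.5,0.1],[0,-0.4,0.1],[0,-0.3,0.1]],"spin":[0,0,0]}' 1
python3 -c "
from h import *
plan(st(-20,-98.5,14),YAW)"
```

```text
time: 7.92
tool_pos: [0.5385, -0.2904, 0.0159]
eef_rot: [3.114, 0.165, 0.026]
wrist_force: [1.8, -10.9, 2.5]
width: 0.0004
t 7.925 tcp [ 0.5385 -0.2904  0.0159] ang 0.106 tilt [ 0.018 -0.022] F [  1.8 -10.9   2.5] w 0.0004
travel cm [-1.34 -0.4   0.16] rows 0.2
spin 0.018
```

```bash

python3 -m creep '{"travel":[[0,-0.6,0],[0,-0.5,0]],"spin":[0,0]}' 1
python3 -c "
from h import *
plan(st(-20,-98.5,14),YAW)"
python3 -m creep '{"travel":[[0,1.5,0],[0,2,-1],[0,0,-6],[0,0,-6],[0,0,-6],[0,0,-5],[0,0,-2],[0,0,0]],"spin":[0,0,0,0,0,0,0,0]}' -1
python3 -c "
from h import *
plan()
import cv2
for n in ('top','side'):
    im,d=eyes.get_image(n);np.savez(f'pics/{n}3.npz',im=im,d=d)
    c=im[140:280,300:500] if n=='top' else im[110:225,225:350]
    cv2.imwrite(f'pics/{n}3.png',cv2.resize(c[:,:,::-1],None,fx=4,fy=4,interpolation=cv2.INTER_CUBIC))
"
```

```text
time: 8.18
tool_pos: [0.5383, -0.2909, 0.0169]
eef_rot: [3.096, 0.153, 0.036]
wrist_force: [10.5, -22.1, -15.3]
width: 0.0006
t 8.175 tcp [ 0.5383 -0.2909  0.0169] ang 0.099 tilt [ 0.025 -0.04 ] F [ 10.5 -22.1 -15.3] w 0.0006
travel cm [-1.33 -0.44  0.24] rows 0.2
spin 0.011
time: 9.18
tool_pos: [0.5333, -0.3188, 0.2889]
eef_rot: [3.1, 0.15, 0.03]
wrist_force: [-1.2, -0.1, -1.1]
width: 0.0724
t 9.175 tcp [ 0.5333 -0.3188  0.2889] ang 0.097 tilt [ 0.021 -0.036] F [-1.2 -0.1 -1.1] w 0.0724
```

View pics/side3.png

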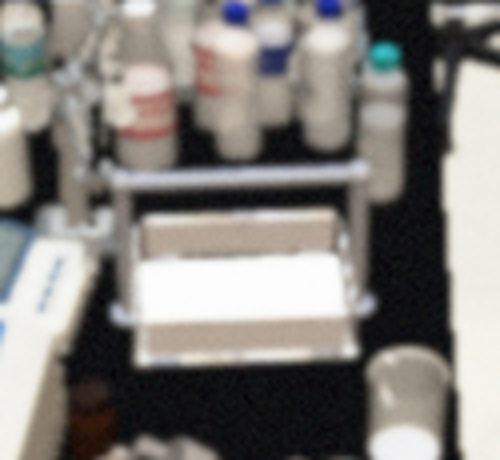

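View pics/top3.png

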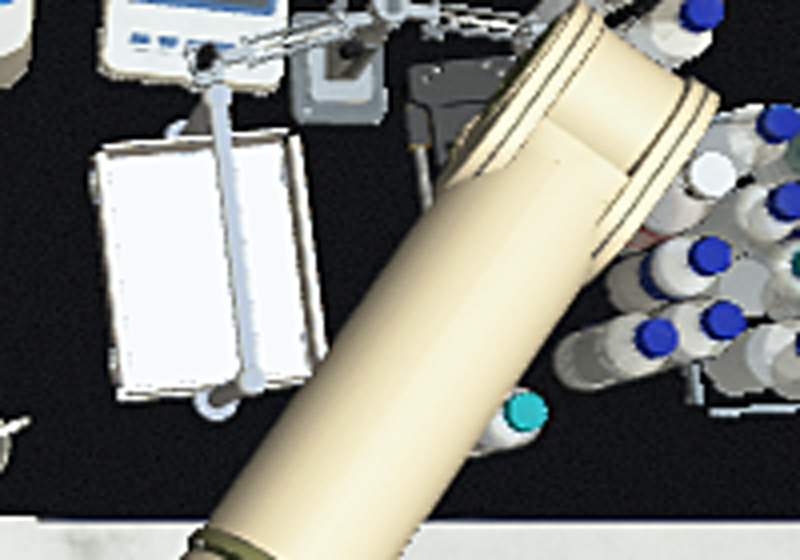

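```bash
python3 - <<'E'
from h import *
import cv2
W,im,d=cloud("top")
c=eyes.calibration("top");K=np.array(c["intrinsics"]);V=np.array(c["view"])
def ray(u,v,z):
    r=V[:3,:3].T@np.array([(u-K[0,2])/K[0,0],(v-K[1,2])/K[1,1],1]);o=-V[:3,:3].T@V[:3,3]
    return o+r*(z-o[2])/r[2]
P=[]
for v in range(172,228):
    us=[u for u in range(345,368) if .14<W[v,u,2]<.2]
    if us: P.append(ray(np.mean(us),v,.168))
P=np.array(P);k=np.polyfit(P[:,0],P[:,1],1);print("rail line slope",k, "resid",np.std(P[:,1]-np.polyval(k,P[:,0])), P[[0,-1]])
# rail from side view: ball/rail z
W2,_,_=cloud("side")
R=W2[150:160,258:312].reshape(-1,3);R=R[(R[:,2]>.14)&(R[:,2]<.2)];k=np.polyfit(R[:,0],R[:,1],1);print("side",k,np.polyval(k,.536),np.median(R[:,2]),len(R))
# post ends via zoom pixels z=.175 elbow balls top0 zoom
q=lambda u,v:(u/3.9+195-.37,v/3.9+155-.37)
print("walls z=.056: near",ray(*q(620,318),.056),"far",ray(*q(600,80),.056))
# panels upright in top3 (zoom 4)
q=lambda u,v:(u/4+300-.37,v/4+140-.37)
for a in((98,155),(120,398),(295,135),(325,345)): print(a,np.round(ray(*q(*a),.06),4))
E
```

```text
rail line slope [ 0.0929418  -0.23842303] resid 0.0008432026638349853 [[ 0.62461545 -0.18053877  0.168     ]
 [ 0.44472019 -0.19841254  0.168     ]]
side [ 0.09583038 -0.23593312] -0.18456803791379087 0.1654485933695991 223
walls z=.056: near [ 0.42658746 -0.19069546  0.056     ] far [ 0.63950199 -0.17812759  0.056     ]
(98, 155) [ 0.6269 -0.0927  0.06  ]
(120, 398) [ 0.416 -0.108  0.06 ]
(295, 135) [ 0.6451 -0.2643  0.06  ]
(325, 345) [ 0.4616 -0.2843  0.06  ]
```

```bash
sed -i 's/C=np.array.*/C=np.array([.534,-.1875]); YAW=.093/' h.py; python3 - <<'E'
from h import *
import cv2
S,Cc=np.sin(.6),np.cos(.6)
c=eyes.calibration("side");V=np.array(c["view"]);print("side cam",-V[:3,:3].T@V[:3,3])
for n in("top","side"):
    W,im,d=cloud(n)
    for nm,(cx,cy,yaw) in dict(a=(.417,.212,.097),b=(.557,.193,.02)).items():
        P=W[d>0].reshape(-1,3)
        dx,dy=P[:,0]-cx,P[:,1]-cy
        lx=dx*np.cos(yaw)+dy*np.sin(yaw);ly=-dx*np.sin(yaw)+dy*np.cos(yaw)
        m=(abs(lx)<.03)&(abs(ly)<.016)&(P[:,2]>.09)&(P[:,2]<.17)
        mx=Cc*lx[m]+S*P[m,2];mz=-S*lx[m]+Cc*P[m,2]
        print(n,nm,m.sum(),"mx",np.round(np.percentile(mx,[2,10,25,50,75,90,98]),4),"mz",np.round(np.percentile(mz,[2,10,25,50,75,90,98]),4))
        m2=(abs(lx)<.03)&(abs(ly)<.04)&(P[:,2]>.09)&(P[:,2]<.17)
        for lo,hi in((-.04,-.03),(-.03,-.022),(-.022,-.016),(-.016,0),(0,.016),(.016,.022),(.022,.03),(.03,.04)):
            k=m2&(ly>lo)&(ly<hi); 
            if k.sum(): print("   ",lo,hi,k.sum(),np.round(np.median(-S*lx[k]+Cc*P[k,2]),4),np.round(np.ptp(lx[k]),3))
E
```

```text
side cam [0.44861183 1.2876439  1.12114146]
top a 94 mx [0.0559 0.0594 0.0647 0.0739 0.0819 0.0852 0.087 ] mz [0.0979 0.1047 0.1076 0.1105 0.1137 0.1152 0.1167]
    -0.04 -0.03 20 0.0951 0.021
    -0.03 -0.022 15 0.1041 0.015
    -0.022 -0.016 13 0.1086 0.022
    -0.016 0 45 0.1126 0.027
    0 0.016 49 0.1094 0.03
    0.016 0.022 14 0.1095 0.025
    0.022 0.03 16 0.104 0.016
    0.03 0.04 16 0.1 0.019
top b 100 mx [0.0545 0.0572 0.0622 0.0714 0.0795 0.0824 0.0845] mz [0.0987 0.1047 0.1086 0.1112 0.1134 0.1159 0.1172]
    -0.04 -0.03 17 0.0977 0.016
    -0.03 -0.022 12 0.1018 0.015
    -0.022 -0.016 14 0.1072 0.026
    -0.016 0 50 0.1113 0.031
    0 0.016 50 0.1111 0.03
    0.016 0.022 14 0.1087 0.022
    0.022 0.03 11 0.1032 0.016
    0.03 0.04 18 0.0992 0.017
side a 58 mx [0.0627 0.0658 0.0725 0.0823 0.0879 0.0891 0.0909] mz [0.0949 0.0995 0.1035 0.1066 0.1075 0.1086 0.1096]
    -0.04 -0.03 3 0.0837 0.004
    -0.03 -0.022 2 0.0964 0.003
    -0.022 -0.016 3 0.1037 0.027
    -0.016 0 25 0.1062 0.027
    0 0.016 33 0.1069 0.03
    0.016 0.022 22 0.1023 0.027
    0.022 0.03 19 0.1008 0.017
    0.03 0.04 19 0.0942 0.017
side b 62 mx [0.0604 0.0641 0.0684 0.0778 0.0862 0.0881 0.0888] mz [0.0968 0.1007 0.1057 0.1079 0.1094 0.1104 0.1123]
    -0.04 -0.03 2 0.0908 0.0
    -0.03 -0.022 1 0.1007 0.0
    -0.022 -0.016 2 0.1059 0.013
    -0.016 0 30 0.1075 0.03
    0 0.016 32 0.1083 0.03
    0.016 0.022 26 0.105 0.023
    0.022 0.03 14 0.0985 0.016
    0.03 0.04 20 0.0942 0.02
```

```bash

python3 -c "
from h import *
plan([.4206,.212,.29],.097)"
python3 -m creep '{"travel":[[-0.6,-5.4,-0.3],[-0.6,-5.4,0],[-0.6,-5.4,0],[-0.6,-5.4,0],[-0.6,-5.4,0],[-0.6,-5.4,0],[-0.6,-5.4,0],[-0.6,-5.4,0],[-0.6,-5.4,0],[0,0,0]],"spin":[0,0,0,0,0,0,0,0,0,0]}' -1
python3 -c "
from h import *
plan([.4206,.212,.29],.097)"
```

```text
t 9.275 tcp [ 0.5327 -0.3184  0.2866] ang 0.097 tilt [ 0.018 -0.036] F [ 0.1 -0.4 -1.2] w 0.0803
travel cm [ -6.01 -53.82  -2.44] rows 8.7
spin 0.0
time: 10.52
tool_pos: [0.4203, 0.1738, 0.2544]
eef_rot: [3.094, 0.154, -0.013]
wrist_force: [-0.7, -0.9, -0.0]
width: 0.087
t 10.525 tcp [0.4203 0.1738 0.2544] ang 0.099 tilt [-0.006 -0.044] F [-0.7 -0.9 -0. ] w 0.087
travel cm [ 0.37 -3.64 -3.72] rows 0.8
spin 0.002
```

```bash

python3 -m creep '{"travel":[[0.4,-3.2,0],[0,-0.5,5],[0,0,3],[0,0,0]],"spin":[0,0,0,0]}' -1
python3 -c "
from h import *
plan([.4206,.212,.119],.097)
import cv2
for n in ('top','side'):
    im,d=eyes.get_image(n)
    c=im[155:270,195:330] if n=='top' else im[190:290,225:350]
    cv2.imwrite(f'pics/{n}4.png',cv2.resize(c[:,:,::-1],None,fx=4.5,fy=4.5,interpolation=cv2.INTER_CUBIC))
"
```

```text
time: 11.02
tool_pos: [0.4188, 0.2047, 0.1668]
eef_rot: [3.089, 0.152, -0.022]
wrist_force: [0.7, 0.7, 0.0]
width: 0.087
t 11.025 tcp [0.4188 0.2047 0.1668] ang 0.098 tilt [-0.012 -0.05 ] F [0.7 0.7 0. ] w 0.087
travel cm [ 0.33 -0.94  4.73] rows 0.8
spin 0.001
```

View pics/side4.png

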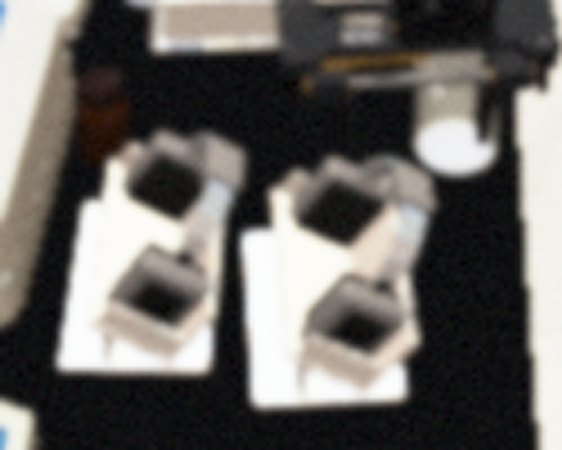

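```bash

python3 -m creep '{"travel":[[0.2,-0.8,2.5],[0,-0.2,1.6],[0.1,0,0.6],[0,0,0]],"spin":[0,0,0,0]}' -1
python3 -c "
from h import *
plan([.4206,.212,.119],.097)"
```

```text
time: 11.62
tool_pos: [0.4246, 0.2143, 0.125]
eef_rot: [3.095, 0.15, -0.009]
wrist_force: [-0.3, 0.0, -0.3]
width: 0.0868
t 11.625 tcp [0.4246 0.2143 0.125 ] ang 0.096 tilt [-0.004 -0.043] F [-0.3  0.  -0.3] w 0.0868
travel cm [-0.42  0.16  0.61] rows 0.1
spin -0.001
```

```bash

python3 -m creep '{"travel":[[-0.4,0.1,0.6],[0,0,0.1],[0,0,0]],"spin":[0,0,0]}' -1
python3 -c "
from h import *
plan([.4206,.212,.119],.097)"
python3 -m creep '{"travel":[[0,0,0],[0,0,0],[0,0,0],[0,0,0],[0,0,0],[0,0,0],[0,0,0]],"spin":[0,0,0,0,0,0,0]}' 1 12
python3 -c "
from h import *
plan()"
```

```text
time: 12.0
tool_pos: [0.4211, 0.2126, 0.119]
eef_rot: [3.097, 0.149, -0.006]
wrist_force: [-0.3, -0.1, 0.6]
width: 0.0868
t 12.0 tcp [0.4211 0.2126 0.119 ] ang 0.096 tilt [-0.002 -0.042] F [-0.3 -0.1  0.6] w 0.0868
travel cm [-0.05  0.06  0.  ] rows 0.0
spin -0.001
time: 12.88
tool_pos: [0.4207, 0.2128, 0.1193]
eef_rot: [3.097, 0.15, -0.007]
wrist_force: [-4.0, -0.3, 2.7]
width: 0.0322
t 12.875 tcp [0.4207 0.2128 0.1193] ang 0.096 tilt [-0.003 -0.042] F [-4.  -0.3  2.7] w 0.0322
```

```bash

python3 -m creep '{"travel":[[-0.3,0,-0.4],[-0.7,0,-1.1],[-0.7,0,-1.1],[0,0,0]],"spin":[0,0,0,0]}' 1 12
python3 -c "
from h import *
plan()
import cv2
for n in ('top','side'):
    im,d=eyes.get_image(n)
    c=im[155:270,195:330] if n=='top' else im[190:290,225:350]
    cv2.imwrite(f'pics/{n}5.png',cv2.resize(c[:,:,::-1],None,fx=4.5,fy=4.5,interpolation=cv2.INTER_CUBIC))
"
```

```text
time: 13.38
tool_pos: [0.4028, 0.2121, 0.1474]
eef_rot: [3.097, 0.149, -0.006]
wrist_force: [0.2, 0.0, -2.2]
width: 0.0318
t 13.375 tcp [0.4028 0.2121 0.1474] ang 0.096 tilt [-0.002 -0.041] F [ 0.2  0.  -2.2] w 0.0318
```

View pics/side5.png

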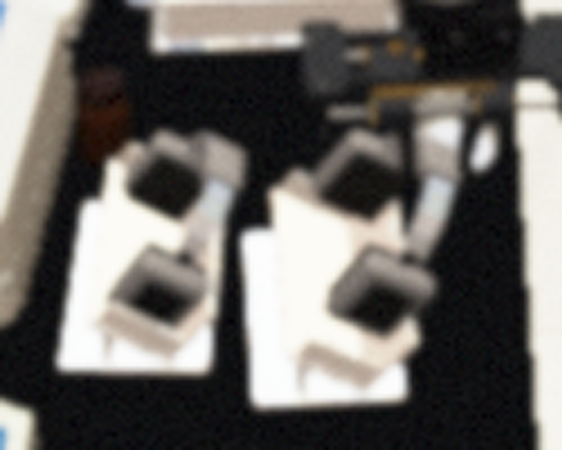

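```bash

python3 -m creep '{"travel":[[-0.7,0,-1.1],[-0.7,0,-1.1],[-0.7,0,-1.1],[-0.7,0,-1.1],[0,0,-2],[0,0,-3],[0,0,-4],[0,0,-4],[0,0,-2],[0,0,0],[0,0,0]],"spin":[0,0,0,0,0,0,0,0,0,0,0]}' 1 12
python3 -c "
from h import *
plan(st(15,0,330),YAW)
import cv2
for n in ('top','side'):
    im,d=eyes.get_image(n);np.savez(f'pics/{n}6.npz',im=im,d=d)
    c=im[155:290,195:330] if n=='top' else im[150:290,225:390]
    cv2.imwrite(f'pics/{n}6.png',cv2.resize(c[:,:,::-1],None,fx=4,fy=4,interpolation=cv2.INTER_CUBIC))
"
```

```text
time: 14.85
tool_pos: [0.3707, 0.2164, 0.3509]
eef_rot: [3.097, 0.149, -0.007]
wrist_force: [0.2, 0.3, -2.5]
width: 0.0323
t 14.85 tcp [0.3707 0.2164 0.3509] ang 0.096 tilt [-0.002 -0.041] F [ 0.2  0.3 -2.5] w 0.0323
travel cm [13.89 41.66  3.7 ] rows 7.1
spin 0.003
```

View pics/side6.png

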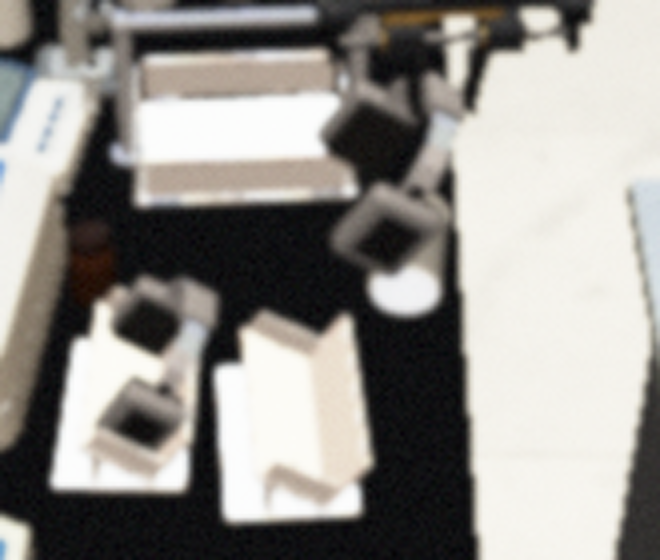

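View pics/top6.png

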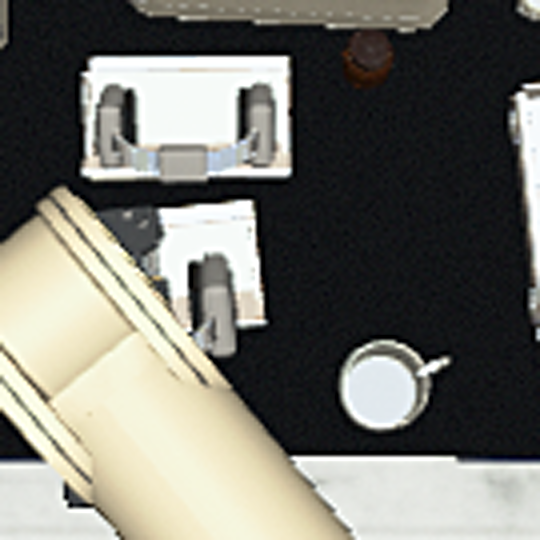

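```bash

python3 -c "
from h import *
plan(st(-55,0,330),YAW)"
python3 -m creep '{"travel":[[0.3,2,0],[0.7,4,0],[0.8,5,0],[0.8,5,0],[0.8,5,0],[0.8,5,0],[0.8,5,0.2],[0.8,5,0.2],[0.6,3,0.2],[0.3,1,0],[0,0,0]],"spin":[0,0,0,0,0,0,0,0,0,0,0]}' 1 12
python3 -c "
from h import *
plan(st(-55,0,220),YAW)"
```

```text
t 14.95 tcp [0.3706 0.2164 0.3507] ang 0.096 tilt [-0.003 -0.042] F [ 0.3 -0.8 -2.3] w 0.0322
travel cm [ 6.9  41.63  3.74] rows 6.8
spin 0.003
time: 16.32
tool_pos: [0.4708, -0.2026, 0.356]
eef_rot: [3.093, 0.133, -0.021]
wrist_force: [-0.5, -0.6, -2.9]
width: 0.0325
t 16.325 tcp [ 0.4708 -0.2026  0.356 ] ang 0.086 tilt [-0.012 -0.046] F [-0.5 -0.6 -2.9] w 0.0325
travel cm [ 1.14 -1.52 13.53] rows 2.2
spin -0.007
```

```bash

python3 -m creep '{"travel":[[0.7,-0.6,3],[0.2,-0.5,4],[0.1,-0.3,3.5],[0,0,2],[0,0,0]],"spin":[0,0,0,0,0]}' 1 12
python3 -c "
from h import *
plan(st(-55,0,180),YAW)
import cv2
for n in ('top','side'):
    im,d=eyes.get_image(n);np.savez(f'pics/{n}7.npz',im=im,d=d)
    c=im[150:285,290:430] if n=='top' else im[110:235,225:350]
    cv2.imwrite(f'pics/{n}7.png',cv2.resize(c[:,:,::-1],None,fx=4,fy=4,interpolation=cv2.INTER_CUBIC))
"
```

```text
time: 16.95
tool_pos: [0.4754, -0.192, 0.2258]
eef_rot: [3.096, 0.136, -0.023]
wrist_force: [0.2, 0.4, -1.7]
width: 0.0321
t 16.95 tcp [ 0.4754 -0.192   0.2258] ang 0.087 tilt [-0.013 -0.043] F [ 0.2  0.4 -1.7] w 0.0321
travel cm [ 0.46 -0.1   4.57] rows 0.7
spin -0.006
```

View pics/side7.png

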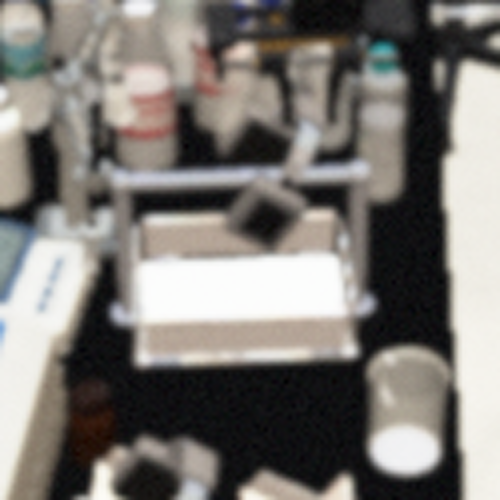

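View pics/top7.png

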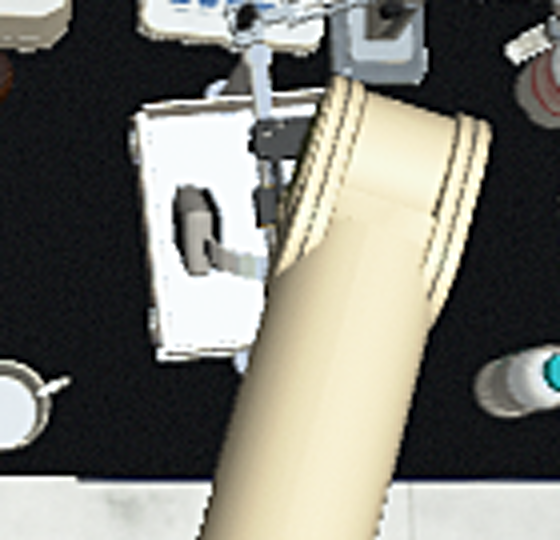

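```bash

python3 -m creep '{"travel":[[0.1,0,1.5],[0,-0.2,1.5],[0,-0.1,0.8],[0,0,0.4],[0,0,0]],"spin":[0,0,0,0,0]}' 1 12
python3 -c "
from h import *
plan(st(-55,0,180),YAW)"
```

```text
time: 17.68
tool_pos: [0.4776, -0.191, 0.1839]
eef_rot: [3.096, 0.137, -0.016]
wrist_force: [0.3, -0.3, -2.1]
width: 0.0321
t 17.675 tcp [ 0.4776 -0.191   0.1839] ang 0.088 tilt [-0.008 -0.043] F [ 0.3 -0.3 -2.1] w 0.0321
travel cm [0.15 0.16 0.39] rows 0.1
spin -0.005
```

Now reduce the grip and see whether it swings upright by itself.

```bash

python3 -m creep '{"travel":[[0,0.1,0.3],[0,0,0.1],[0,0,0]],"spin":[0,0,0]}' 1 5
python3 -c "
from h import *
plan(st(-55,0,180),YAW)"
python3 -m creep '{"travel":[[0,0,0.3],[0,0,0.2],[0,0,0]],"spin":[0,0,0]}' 1 5
python3 -c "
from h import *
plan(st(-55,0,180),YAW)
import cv2
for n in ('side',):
    im,d=eyes.get_image(n)
    c=im[150:285,290:430] if n=='top' else im[110:235,225:350]
    cv2.imwrite(f'pics/{n}8.png',cv2.resize(c[:,:,::-1],None,fx=4,fy=4,interpolation=cv2.INTER_CUBIC))
"
```

```text
time: 18.05
tool_pos: [0.4781, -0.1924, 0.1803]
eef_rot: [3.095, 0.136, -0.014]
wrist_force: [-1.2, 0.0, -1.8]
width: 0.0329
t 18.05 tcp [ 0.4781 -0.1924  0.1803] ang 0.088 tilt [-0.007 -0.043] F [-1.2  0.  -1.8] w 0.0329
travel cm [0.11 0.03 0.03] rows 0.0
spin -0.005
time: 18.42
tool_pos: [0.4793, -0.1927, 0.1759]
eef_rot: [3.095, 0.137, -0.01]
wrist_force: [-0.2, -0.5, -0.1]
width: 0.0332
t 18.425 tcp [ 0.4793 -0.1927  0.1759] ang 0.088 tilt [-0.005 -0.044] F [-0.2 -0.5 -0.1] w 0.0332
travel cm [-0.01  0.01 -0.41] rows 0.1
spin -0.005
```

View pics/side8.png

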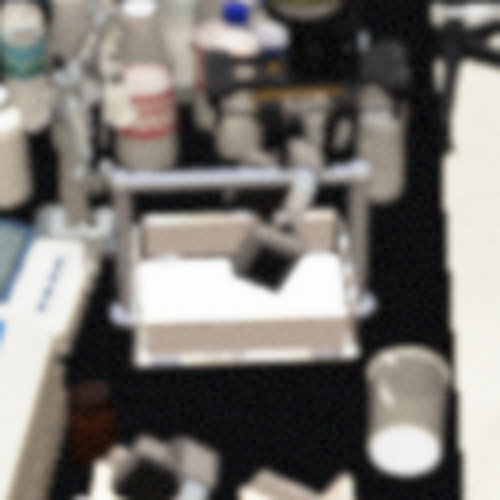

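```bash

python3 -m creep '{"travel":[[0,0,0.1],[0,0,0],[0,0,0]],"spin":[0,0,0]}' 1 3
python3 -c "
from h import *
plan(st(-55,0,180),YAW)"
python3 -m creep '{"travel":[[0,0,0.2],[0,0,0]],"spin":[0,0]}' 1 3
python3 -c "
from h import *
plan(st(-55,0,180),YAW)
import cv2
for n in ('side',):
    im,d=eyes.get_image(n)
    c=im[150:285,290:430] if n=='top' else im[110:235,225:350]
    cv2.imwrite(f'pics/{n}9.png',cv2.resize(c[:,:,::-1],None,fx=4,fy=4,interpolation=cv2.INTER_CUBIC))
"
```

```text
time: 18.85
tool_pos: [0.4791, -0.1927, 0.1747]
eef_rot: [3.095, 0.137, -0.011]
wrist_force: [0.8, 0.2, 0.3]
width: 0.0332
t 18.85 tcp [ 0.4791 -0.1927  0.1747] ang 0.088 tilt [-0.005 -0.044] F [0.8 0.2 0.3] w 0.0332
travel cm [ 0.01  0.01 -0.53] rows 0.1
spin -0.005
time: 19.1
tool_pos: [0.479, -0.1928, 0.1726]
eef_rot: [3.095, 0.137, -0.011]
wrist_force: [-0.0, 0.2, -1.0]
width: 0.0331
t 19.1 tcp [ 0.479  -0.1928  0.1726] ang 0.088 tilt [-0.005 -0.044] F [-0.   0.2 -1. ] w 0.0331
travel cm [ 0.01  0.02 -0.74] rows 0.1
spin -0.005
```

View pics/side9.png

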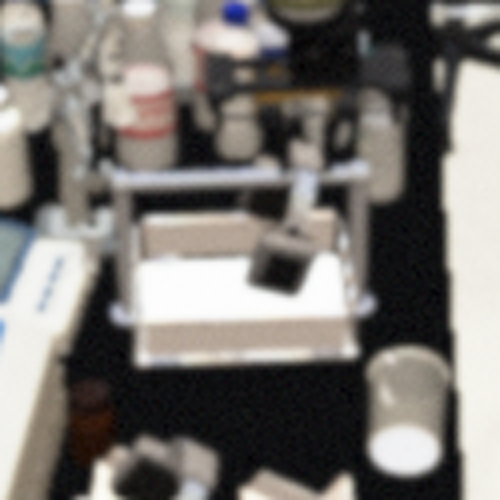

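```bash

python3 -m creep '{"travel":[[0,0,0],[0,0,0],[0,0,-0.1],[0,0,-0.1],[0,0,0],[0,0,0]],"spin":[0,0,0,0,0,0]}' 0.15 3
python3 -c "
from h import *
plan(st(-55,0,180),YAW)
import cv2
for n in ('side',):
    im,d=eyes.get_image(n)
    c=im[150:285,290:430] if n=='top' else im[110:235,225:350]
    cv2.imwrite(f'pics/{n}10.png',cv2.resize(c[:,:,::-1],None,fx=4,fy=4,interpolation=cv2.INTER_CUBIC))
"
```

```text
time: 19.9
tool_pos: [0.4788, -0.1929, 0.1748]
eef_rot: [3.095, 0.136, -0.011]
wrist_force: [-0.3, 0.2, 0.9]
width: 0.0369
t 19.9 tcp [ 0.4788 -0.1929  0.1748] ang 0.088 tilt [-0.005 -0.044] F [-0.3  0.2  0.9] w 0.0369
travel cm [ 0.04 -0.   -0.52] rows 0.1
spin -0.005
```

View pics/side10.png

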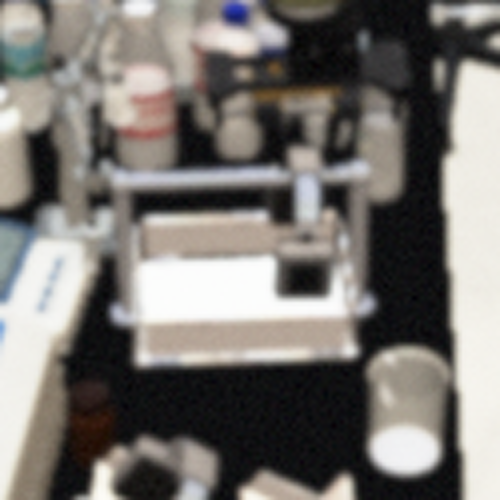

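```bash

python3 -m creep '{"travel":[[0,0,0],[0,0,0],[0,0,-0.5],[0,0,-2],[0,0,-4],[0,0,-5],[0,0,-3],[0,0,0]],"spin":[0,0,0,0,0,0,0,0]}' -0.2 12
python3 -c "
from h import *
plan([.5585,.192,.30],.02)
import cv2
for n in ('side','top'):
    im,d=eyes.get_image(n);np.savez(f'pics/{n}11.npz',im=im,d=d)
    c=im[150:285,290:430] if n=='top' else im[110:235,225:350]
    cv2.imwrite(f'pics/{n}11.png',cv2.resize(c[:,:,::-1],None,fx=4,fy=4,interpolation=cv2.INTER_CUBIC))
"
```

```text
time: 20.95
tool_pos: [0.4791, -0.1866, 0.3255]
eef_rot: [3.095, 0.135, -0.011]
wrist_force: [-0.7, 0.5, -0.8]
width: 0.0521
t 20.95 tcp [ 0.4791 -0.1866  0.3255] ang 0.087 tilt [-0.005 -0.044] F [-0.7  0.5 -0.8] w 0.0521
travel cm [ 11.21 -37.1    0.85] rows 6.2
spin 0.067
```

View pics/side11.png

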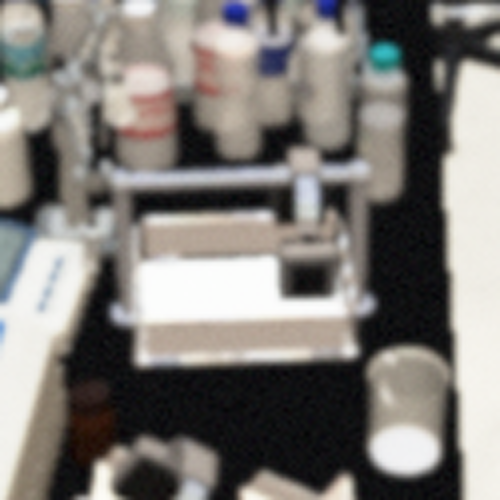

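```bash

python3 -m creep '{"travel":[[1.6,-5.3,0],[1.6,-5.3,0],[1.6,-5.3,0],[1.6,-5.3,0],[1.6,-5.3,0],[1.6,-5.3,0],[1.6,-4.6,0],[0,0,0]],"spin":[0.04,0.03,0,0,0,0,0,0]}' -1
python3 -c "
from h import *
plan([.5585,.192,.17],.02)
W,im,d=cloud('side',*[np.load('pics/side11.npz')[k] for k in('im','d')])
P=W[d>0];m=(abs(P[:,1]+.19)<.03)&(P[:,2]>.172)&(P[:,2]<.21)&(P[:,0]>.42)&(P[:,0]<.62)
print('padA',m.sum(),np.round(np.percentile(P[m],[5,50,95],axis=0),4), 'st x',(np.median(P[m,0])-.534)*1e3)
m=(P[:,1]<-.08)&(P[:,1]>-.16)&(P[:,2]>.075)&(P[:,2]<.125)&(P[:,0]>.42)&(P[:,0]<.62)
print('cup',m.sum(),np.round(np.percentile(P[m],[5,50,95],axis=0),4))
"
```

```text
time: 22.05
tool_pos: [0.5787, 0.1896, 0.2937]
eef_rot: [3.094, 0.015, -0.036]
wrist_force: [-1.4, -0.6, -0.3]
width: 0.0869
t 22.05 tcp [0.5787 0.1896 0.2937] ang 0.009 tilt [-0.023 -0.048] F [-1.4 -0.6 -0.3] w 0.0869
travel cm [-1.73 -0.85 12.39] rows 2.0
spin -0.011
padA 66 [[ 0.4386 -0.2027  0.1729]
 [ 0.4812 -0.1777  0.1821]
 [ 0.4947 -0.1644  0.1874]] st x -52.8346782345821
cup 186 [[ 0.4505 -0.1382  0.0779]
 [ 0.4772 -0.1207  0.1046]
 [ 0.5043 -0.1138  0.1227]]
```

```bash

python3 -m creep '{"travel":[[-1.7,-0.4,5],[0,-0.3,4],[0,-0.2,3],[0,0,0]],"spin":[-0.01,0,0,0]}' -1
python3 -c "
from h import *
plan([.5585,.192,.119],.02)
import cv2
for n in ('side',):
    im,d=eyes.get_image(n)
    c=im[155:270,195:330] if n=='top' else im[190:290,225:350]
    cv2.imwrite(f'pics/{n}12.png',cv2.resize(c[:,:,::-1],None,fx=4.5,fy=4.5,interpolation=cv2.INTER_CUBIC))
"
```

```text
time: 22.55
tool_pos: [0.5564, 0.1886, 0.1666]
eef_rot: [3.089, 0.025, -0.044]
wrist_force: [-0.1, -0.3, 0.8]
width: 0.0871
t 22.55 tcp [0.5564 0.1886 0.1666] ang 0.016 tilt [-0.028 -0.053] F [-0.1 -0.3  0.8] w 0.0871
travel cm [ 0.36 -0.59  4.73] rows 0.8
spin -0.004
```

View pics/side12.png

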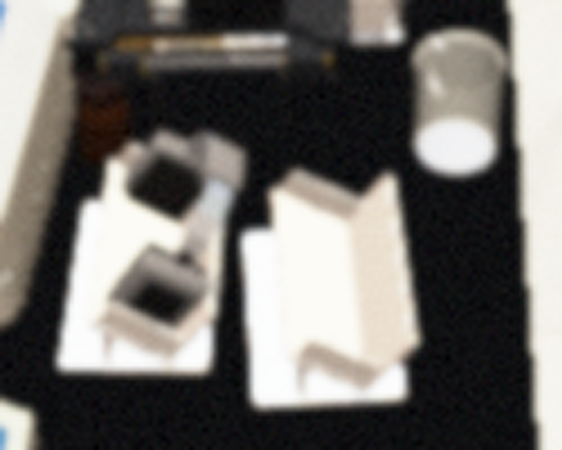

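```bash

python3 -m creep '{"travel":[[0.2,-0.4,2.5],[0,-0.1,1.4],[0,0,0.4],[0,0,0]],"spin":[0,0,0,0]}' -1
python3 -c "
from h import *
plan([.5585,.192,.119],.02)"
```

```text
time: 23.1
tool_pos: [0.5612, 0.1907, 0.1289]
eef_rot: [3.092, 0.022, -0.031]
wrist_force: [-0.6, -0.4, 0.6]
width: 0.0871
t 23.1 tcp [0.5612 0.1907 0.1289] ang 0.013 tilt [-0.02  -0.049] F [-0.6 -0.4  0.6] w 0.0871
travel cm [-0.24 -0.18  0.99] rows 0.2
spin -0.007
```

```bash

python3 -m creep '{"travel":[[-0.3,-0.1,0.7],[-0.1,0,0.4],[0,0,0]],"spin":[0,0,0]}' -1
python3 -c "
from h import *
plan([.5585,.192,.119],.02)"
python3 -m creep '{"travel":[[0,0,0],[0,0,0],[0,0,0],[0,0,0],[0,0,0],[0,0,0],[0,0,0]],"spin":[0,0,0,0,0,0,0]}' 1 12
python3 -c "
from h import *
plan()"
```

```text
time: 23.48
tool_pos: [0.5572, 0.1914, 0.1186]
eef_rot: [3.094, 0.022, -0.029]
wrist_force: [-0.3, -0.3, 0.3]
width: 0.087
t 23.475 tcp [0.5572 0.1914 0.1186] ang 0.014 tilt [-0.018 -0.048] F [-0.3 -0.3  0.3] w 0.087
travel cm [ 0.13 -0.06 -0.04] rows 0.0
spin -0.006
time: 24.35
tool_pos: [0.5577, 0.1914, 0.1191]
eef_rot: [3.094, 0.021, -0.027]
wrist_force: [0.3, -0.2, 0.4]
width: 0.0322
t 24.35 tcp [0.5577 0.1914 0.1191] ang 0.013 tilt [-0.017 -0.048] F [ 0.3 -0.2  0.4] w 0.0322
```

```bash

python3 -m creep '{"travel":[[-0.3,0,-0.4],[-0.7,0,-1.1],[-0.7,0,-1.1],[-0.7,0,-1.1],[-0.7,0,-1.1],[-0.7,0,-1.1],[-0.7,0,-1.1],[0,0,-2],[0,0,-4],[0,0,-4],[0,0,-4],[0,0,-2]],"spin":[0,0,0,0,0,0,0,0,0,0,0,0]}' 1 12
python3 -c "
from h import *
plan(st(20,0,340),YAW)
import cv2
for n in ('side',):
    im,d=eyes.get_image(n);np.savez(f'pics/{n}13.npz',im=im,d=d)
    c=im[155:290,195:330] if n=='top' else im[110:290,225:390]
    cv2.imwrite(f'pics/{n}13.png',cv2.resize(c[:,:,::-1],None,fx=3.3,fy=3.3,interpolation=cv2.INTER_CUBIC))
for n in('side0','top0'):
    W,im,d=cloud(n[:-1]);P=W[d>0];P=P[(abs(P[:,1]+.17)<.09)&(P[:,0]>.64)&(P[:,0]<.72)&(P[:,2]>.19)&(P[:,2]<.4)]
    print(n,np.round(np.percentile(P,[2,50,98],axis=0),3).tolist(), np.round(P[:,0].min(),3))
"
```

```text
time: 25.85
tool_pos: [0.5105, 0.2013, 0.361]
eef_rot: [3.094, 0.021, -0.032]
wrist_force: [-0.0, -0.2, -2.8]
width: 0.0322
t 25.85 tcp [0.5105 0.2013 0.361 ] ang 0.013 tilt [-0.02  -0.048] F [-0.  -0.2 -2.8] w 0.0322
travel cm [ 3.88 38.61  3.85] rows 6.2
spin -0.08
side0 [[0.67, -0.162, 0.192], [0.677, -0.153, 0.23], [0.685, -0.146, 0.266]] 0.669
top0 [[0.663, -0.17, 0.192], [0.668, -0.157, 0.244], [0.676, -0.151, 0.266]] 0.662
```

View pics/side13.png

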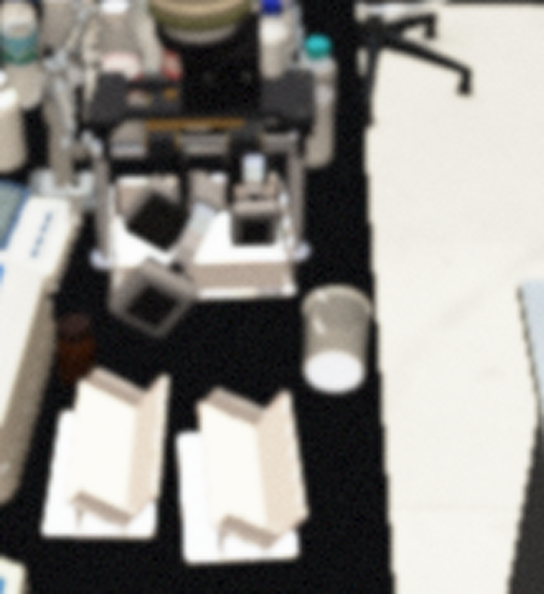

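```bash

python3 -m creep '{"travel":[[0.1,2,0],[0.1,4,0],[0.2,5,0],[0.4,5,0],[0.4,5,0],[0.4,5,0.2],[0.4,5,0.2],[0.4,3,0.2],[0,0.6,0],[0,0,0]],"spin":[-0.04,-0.04,0,0,0,0,0,0,0,0]}' 1 12
python3 -c "
from h import *
plan(st(20,0,220),YAW)"
```

```text
time: 27.15
tool_pos: [0.5625, -0.1497, 0.3689]
eef_rot: [3.093, 0.152, -0.038]
wrist_force: [0.5, -0.6, -1.5]
width: 0.0319
t 27.15 tcp [ 0.5625 -0.1497  0.3689] ang 0.098 tilt [-0.022 -0.046] F [ 0.5 -0.6 -1.5] w 0.0319
travel cm [-0.81  2.84 15.06] rows 2.5
spin 0.005
```

```bash

python3 -m creep '{"travel":[[-0.4,2,0],[-0.4,1.4,2],[0,0.2,4],[0,0,4],[0,-0.1,3],[0,0,1],[0,0,0]],"spin":[0,0,0,0,0,0,0]}' 1 12
python3 -c "
from h import *
plan(st(20,0,180),YAW)
import cv2
for n in ('side','top'):
    im,d=eyes.get_image(n)
    c=im[150:285,290:430] if n=='top' else im[110:235,225:350]
    cv2.imwrite(f'pics/{n}14.png',cv2.resize(c[:,:,::-1],None,fx=4,fy=4,interpolation=cv2.INTER_CUBIC))
"
```

```text
time: 28.02
tool_pos: [0.5569, -0.1799, 0.2275]
eef_rot: [3.096, 0.177, -0.034]
wrist_force: [-0.3, -0.4, -2.1]
width: 0.0322
t 28.025 tcp [ 0.5569 -0.1799  0.2275] ang 0.114 tilt [-0.02  -0.041] F [-0.3 -0.4 -2.1] w 0.0322
travel cm [-0.25  0.35  4.78] rows 0.8
spin 0.021
```

View pics/side14.png

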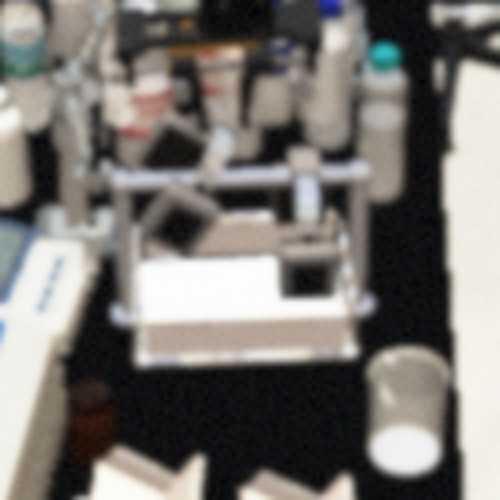

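View pics/top14.png

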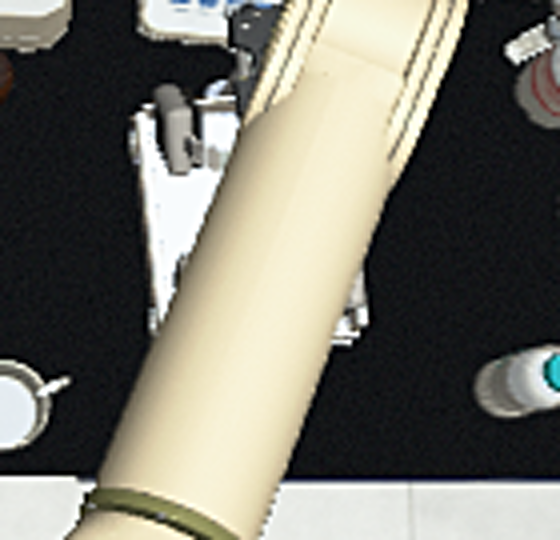

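```bash

python3 -m creep '{"travel":[[-0.3,0.3,1.5],[-0.1,0,1.5],[0,0,0.8],[0,0,0.3],[0,0,0]],"spin":[0.02,0,0,0,0]}' 1 12
python3 -c "
from h import *
plan(st(20,0,180),YAW)"
```

```text
time: 28.75
tool_pos: [0.5533, -0.1864, 0.1862]
eef_rot: [3.097, 0.142, -0.028]
wrist_force: [0.3, -0.4, -1.9]
width: 0.0322
t 28.75 tcp [ 0.5533 -0.1864  0.1862] ang 0.091 tilt [-0.016 -0.042] F [ 0.3 -0.4 -1.9] w 0.0322
travel cm [ 0.08 -0.09  0.61] rows 0.1
spin -0.002
```

```bash

python3 -m creep '{"travel":[[0,0,0.4],[0,0,0.2],[0,0,0]],"spin":[0,0,0]}' 1 5
python3 -c "
from h import *
plan(st(20,0,175),YAW)"
python3 -m creep '{"travel":[[0,0,0.3],[0,0,0.2],[0,0,0]],"spin":[0,0,0]}' 1 5
python3 -c "
from h import *
plan(st(20,0,175),YAW)
import cv2
for n in ('side',):
    im,d=eyes.get_image(n)
    c=im[150:285,290:430] if n=='top' else im[110:235,225:350]
    cv2.imwrite(f'pics/{n}15.png',cv2.resize(c[:,:,::-1],None,fx=4,fy=4,interpolation=cv2.INTER_CUBIC))
"
```

```text
time: 29.12
tool_pos: [0.5537, -0.1867, 0.1804]
eef_rot: [3.097, 0.143, -0.027]
wrist_force: [-0.7, 0.4, -1.8]
width: 0.0326
t 29.125 tcp [ 0.5537 -0.1867  0.1804] ang 0.092 tilt [-0.015 -0.042] F [-0.7  0.4 -1.8] w 0.0326
travel cm [ 0.05 -0.13  0.53] rows 0.1
spin -0.001
time: 29.5
tool_pos: [0.5547, -0.1869, 0.1761]
eef_rot: [3.097, 0.143, -0.023]
wrist_force: [-0.5, -0.5, 0.4]
width: 0.0327
t 29.5 tcp [ 0.5547 -0.1869  0.1761] ang 0.092 tilt [-0.013 -0.042] F [-0.5 -0.5  0.4] w 0.0327
travel cm [-0.07 -0.14  0.11] rows 0.0
spin -0.001
```

View pics/side15.png

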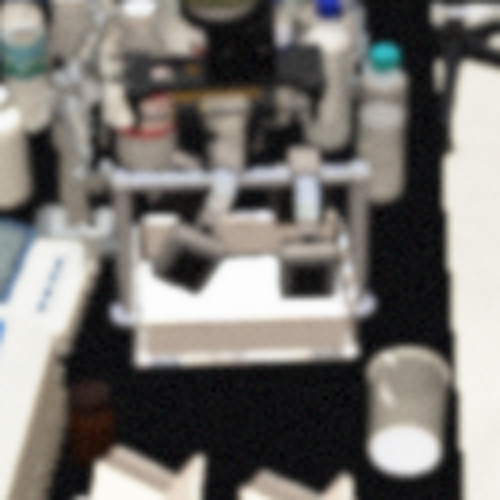

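Same as before: ease the grip to 3 N and lower a touch.

```bash

python3 -m creep '{"travel":[[0,0,0.1],[0,0,0],[0,0,0]],"spin":[0,0,0]}' 1 3
python3 -m creep '{"travel":[[0,0,0.2],[0,0,0],[0,0,0.1],[0,0,0]],"spin":[0,0,0,0]}' 1 3
python3 -c "
from h import *
plan(st(20,0,175),YAW)
import cv2
for n in ('side',):
    im,d=eyes.get_image(n)
    c=im[150:285,290:430] if n=='top' else im[110:235,225:350]
    cv2.imwrite(f'pics/{n}16.png',cv2.resize(c[:,:,::-1],None,fx=4,fy=4,interpolation=cv2.INTER_CUBIC))
"
```

```text
time: 29.92
tool_pos: [0.5545, -0.187, 0.1749]
eef_rot: [3.097, 0.143, -0.023]
wrist_force: [0.9, -0.2, -0.4]
width: 0.0334
time: 30.42
tool_pos: [0.5544, -0.1871, 0.1716]
eef_rot: [3.097, 0.143, -0.023]
wrist_force: [0.1, 0.3, -0.5]
width: 0.033
t 30.425 tcp [ 0.5544 -0.1871  0.1716] ang 0.092 tilt [-0.013 -0.042] F [ 0.1  0.3 -0.5] w 0.033
travel cm [-0.04 -0.13 -0.34] rows 0.1
spin -0.001
```

View pics/side16.png

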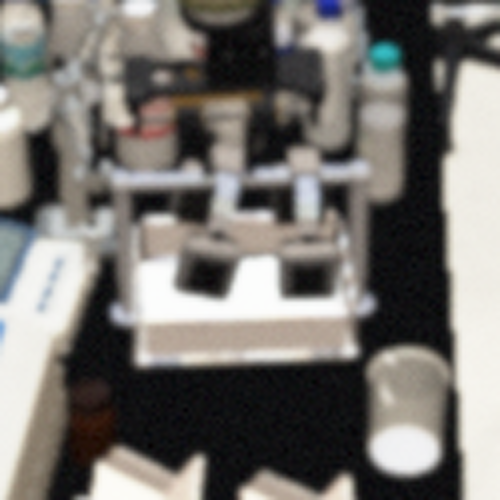

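```bash

python3 -m creep '{"travel":[[0,0,0],[0,0,0],[0,0,-0.1],[0,0,-0.1],[0,0,0],[0,0,0]],"spin":[0,0,0,0,0,0]}' 0.15 3
python3 -c "
from h import *
plan()
import cv2
for n in ('side',):
    im,d=eyes.get_image(n)
    c=im[150:285,290:430] if n=='top' else im[110:235,225:350]
    cv2.imwrite(f'pics/{n}17.png',cv2.resize(c[:,:,::-1],None,fx=4,fy=4,interpolation=cv2.INTER_CUBIC))
"
```

```text
time: 31.22
tool_pos: [0.5543, -0.1873, 0.174]
eef_rot: [3.097, 0.143, -0.024]
wrist_force: [0.1, -0.5, 0.1]
width: 0.037
t 31.225 tcp [ 0.5543 -0.1873  0.174 ] ang 0.092 tilt [-0.013 -0.042] F [ 0.1 -0.5  0.1] w 0.037
```

View pics/side17.png

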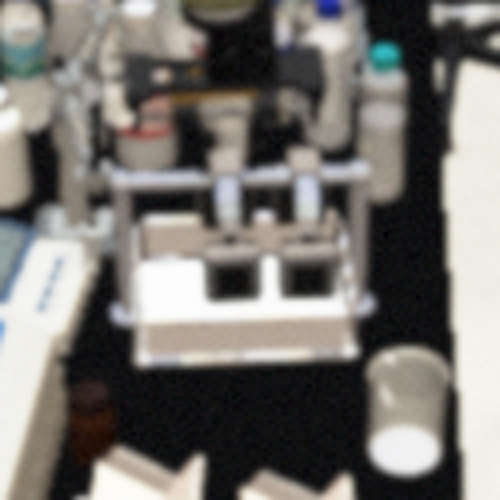

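```bash

python3 -m creep '{"travel":[[0,0,0],[0,0,0],[0,0,-0.5],[0,0,-2],[0,0,-4],[0,0,-5],[0,0,-5],[0,0,-3],[-2,0,0],[0,0,0]],"spin":[0,0,0,0,0,0,0,0,0,0]}' -0.2 12
python3 -m creep '{"travel":[[-4,0,0],[-5,-2,0],[-4,-4,0],[-2,-5,0],[0,-5,0],[0,-5,0],[0,-4,0],[0,-2,0],[0,0,0],[0,0,0]],"spin":[0,0,0,0,0,0,0,0,0,0]}'
python3 -c "
from h import *
plan()
import cv2
for n in ('side','top'):
    im,d=eyes.get_image(n);np.savez(f'pics/{n}18.npz',im=im,d=d)
    c=im[150:285,290:430] if n=='top' else im[110:235,225:350]
    cv2.imwrite(f'pics/{n}18.png',cv2.resize(c[:,:,::-1],None,fx=4,fy=4,interpolation=cv2.INTER_CUBIC))
"
```

```text
time: 32.52
tool_pos: [0.5361, -0.1811, 0.378]
eef_rot: [3.096, 0.141, -0.022]
wrist_force: [-0.3, 0.5, 0.7]
width: 0.0524
time: 33.78
tool_pos: [0.3629, 0.0831, 0.3681]
eef_rot: [3.096, 0.144, -0.027]
wrist_force: [0.1, -0.0, -0.1]
width: 0.0526
t 33.775 tcp [0.3629 0.0831 0.3681] ang 0.093 tilt [-0.015 -0.043] F [ 0.1 -0.  -0.1] w 0.0526
```

View pics/side18.png

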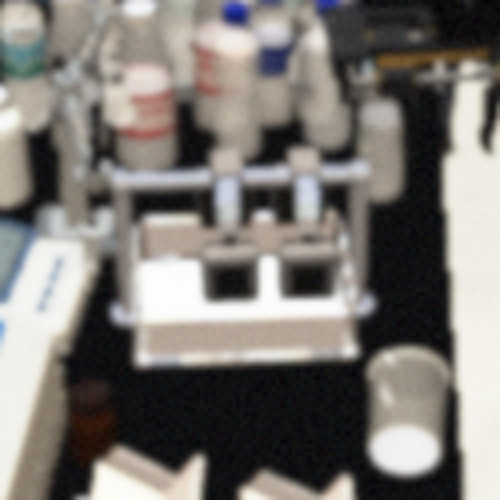

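View pics/top18.png

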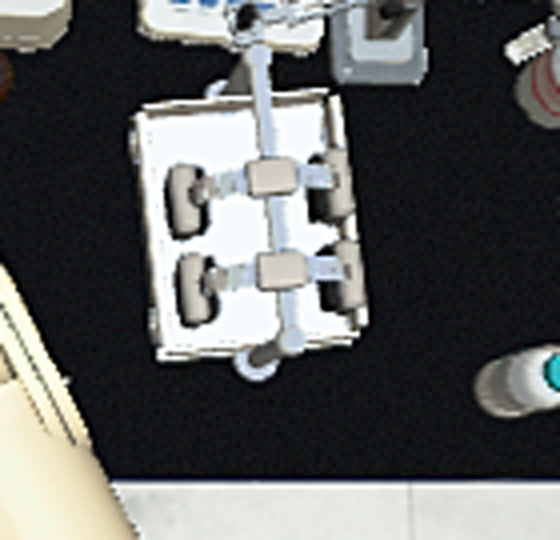

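```bash

python3 -m creep '{"travel":[[0,0,0],[0,0,0],[0,0,0],[0,0,0],[0,0,0],[0,0,0],[0,0,0],[0,0,0]],"spin":[0,0,0,0,0,0,0,0]}'
python3 - <<'E'
from h import *
import cv2
z0=np.load('pics/top18.npz')
T=[(z0['im'],z0['d'])]
for i in range(2): T.append(eyes.get_image('top'))
S,sd=eyes.get_image('side'); s0=np.load('pics/side18.npz')['im']
print("side diff",np.abs(S[140:200,250:320].astype(int)-s0[140:200,250:320]).mean(),"top diff",np.abs(T[2][0][180:240,320:385].astype(int)-T[0][0][180:240,320:385]).mean())
D=np.median([t[1] for t in T],0)
W,_,_=cloud('top',T[0][0],D); P=W.reshape(-1,3)
c,s=np.cos(YAW),np.sin(YAW)
dx,dy=P[:,0]-C[0],P[:,1]-C[1];sx=(c*dx+s*dy)*1e3;sy=(-s*dx+c*dy)*1e3;z=P[:,2]*1e3
for nm,x0 in(('A',-55),('B',20)):
    for side in(1,-1):
        m=(abs(sx-x0)<22)&(sy*side>40)&(sy*side<95)&(z>85)&(z<150)
        print(nm,side,m.sum(),"sy",np.round(np.percentile(sy[m],[5,50,95])),"z",np.round(np.percentile(z[m],[10,50,90])),"sx",np.round(np.percentile(sx[m],[3,97])))
    m=(abs(sx-x0)<25)&(abs(sy)<25)&(z>176)
    print("pad",np.round(np.median(sx[m])),np.round(np.percentile(sy[m],[5,50,95])),np.median(z[m]))
for side in(1,-1):
    m=(abs(sx)<90)&(sy*side>76)&(sy*side<105)&(z>40)&(z<70);print("rim",side,m.sum(),np.median(sy[m]),np.median(z[m]))
h=cv2.resize(S[140:225,225:350][:,:,::-1],None,fx=5,fy=5,interpolation=cv2.INTER_CUBIC);cv2.imwrite('pics/side19.png',h)
cv2.imwrite('pics/top19.png',T[2][0][:,:,::-1])
E
```

```text
time: 34.88
tool_pos: [0.3631, 0.0817, 0.3685]
eef_rot: [3.098, 0.14, -0.026]
wrist_force: [-0.2, -0.1, -0.7]
width: 0.052
side diff 1.9707936507936508 top diff 1.1866666666666668
A 1 133 sy [47. 62. 75.] z [113. 122. 139.] sx [-76. -35.]
A -1 112 sy [-75. -61. -46.] z [117. 128. 134.] sx [-76. -35.]
pad -60.0 [-19.   2.  22.] 184.01670850897568
B 1 132 sy [46. 62. 74.] z [110. 122. 137.] sx [-1. 39.]
B -1 109 sy [-76. -61. -46.] z [113. 127. 132.] sx [-1. 40.]
pad 16.0 [-21.   0.  21.] 183.6257566967265
rim 1 125 83.06069604004992 59.4359440503015
rim -1 50 -86.88173199304097 57.69241185186698
```

View pics/side19.png

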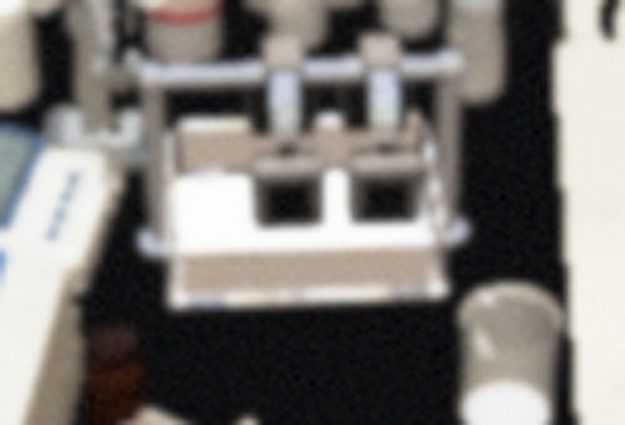

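View pics/top19.png

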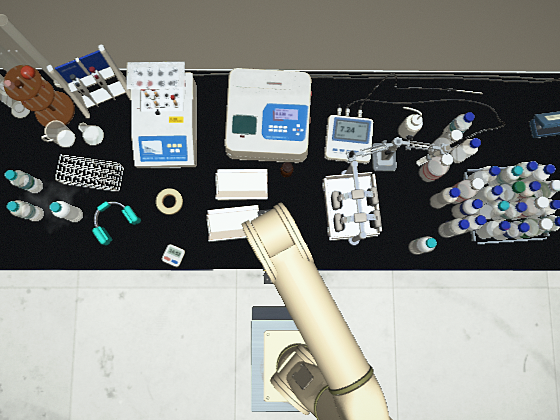

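```bash
python3 -c "
from cell import arm
print(arm.sign_off())"
```

```text
the job is handed in; nothing more can be done
None
```

I folded both tray sides upright first, then hung both ear defenders over the rail. I handed the job in at about 35 s.

**How it was done:** The interface cannot tilt the gripper, so I gripped the crown pads with the gripper vertical. On the rail I eased the grip so each pair swung upright before I let go.

**Last checks:**
- **Tray sides:** Both sides measure upright, with rims about 58–59 mm high at roughly ±85 mm, after firm pushes against their stops.
- **Ear defenders:** The pads sit on the bar at about -60 and +16 mm along the rail, with one cup on each side. There is about 14 mm between the two pairs. They look level to within roughly 0.03 rad.
- **Stillness:** Pictures taken about 1 s apart showed only noise-level differences.
- **Bystanders:** The vial and bottle look unmoved in the top view and the beaker in the side view. The arm hid the beaker in the last top view.
- **Robot:** The gripper is clear of everything. The highest wrist force I read was about 29 N, while seating the right-hand side.
- **Not exact:** The two cameras disagreed by up to about 6 mm when locating the crown pads.

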